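# Turn the bobbin case round in its sleeve

### The arm

A 6-joint arm with a two-finger parallel gripper is mounted at the origin on the work surface. World frame = base frame: x ahead of the robot, y to its left, z up, the work surface at z = 0. Lengths are in m, angles in degrees, forces in N, time in s.
With the tool pointing down it reaches from about 0.4 to 0.825 m from the base axis. Payload 7 kg.
Tool frame: the origin (TCP) lies on the mounting face of the last link; the fingertips stand 173 mm ahead of it and the grasp point (between the pads) lies 155 mm ahead of it (finger_overhang is the distance from the TCP to the fingertips, in m); z points along the fingers, y is the line along which they close (so a half turn about z gives the same grasp; the last joint's range is limited). The gripper opens to 85 mm and grips with 20 to 120 N. Pads are 22 mm wide; open, the fingers measure 114 mm over their backs; the gripper's body (76 mm by 85 mm) begins 54 mm behind the grasp point. The pads swing forward as they close: fully open they stand 13 mm farther back than shut.
Start: joints at [90.648, 20.546, 0.682, 0, -70.136, -16.507], TCP at [0.184, 0.649, 0.405] pointing down, gripper open.
Joint ranges: [-176.03, 176.03], [-82.01, 121.73], [-58.28, 71.71], [-173.87, 95.51], [-174.79, -0.11], [-173.66, 173.66]. Speed limits (degrees/s): [136.94, 136.94, 172.46, 180, 180, 180].

### API

Orientations are given as [roll, pitch, yaw] about the fixed x, y, z axes, in that order (R = Rz(yaw) Ry(pitch) Rx(roll)).
In Python, from bench import read_state, camera, camera_params, job_done, finger_overhang gives the robot as it stands.
- The arm moves only by the tool move_arm, never from a script. Its arguments are lists of equal length, an entry for each row: "grip": the finger opening in m, from 0 to 0.0854; "travel": the shift along the world's x, y, z in m, a list of three; "rotation": the turn, a rotation vector about the world's x, y, z in degrees, a list of three. A call has exactly 10 rows; each row is the pose to reach, as a shift and turn from the pose commanded when the call began; what a row does not reach only later rows make up. A row lasts 1/10 s, in which the tool goes at most 50 mm and 8.59 degrees, less where a joint would pass 70% of its speed; a pose out of reach is approached as far as the arm can. A call with a gripper value outside its range is refused whole. The fingers move at their own pace and stop on an object; "squeeze" is the grip in N (left out, the last holds). Time passes only in rows, so rows that repeat a pose let the fingers close, or fill a call up. It gives the time, the measured TCP pose, the force, the opening and the grip force at its end, in the units of the state.
- read_state(): the state, without advancing time (a new reading comes with each control period).
- camera(name): name is "side" or "top" or "wrist"; returns the picture (420x560x3 uint8, red, green, blue); there is no depth.
- camera_params(name): a dict with "fx", "fy", "cx", "cy" (pixels), "camera_from_world" (4x4, takes a point from world to camera coordinates). Camera axes: x right, y down, z forward; pixel columns grow to the right and rows downward; lengths in m; the calibration is good to about 2 mm. A picture is of the moment at which its call begins: read the wrist's pose just before it. camera_params takes no time and is no camera call; for the wrist camera it gives the pose at the moment of the call.
- job_done(): hands the job in; it is judged then, once.
The state is a dict: "time_s": time; "q": joint angles; "qd": joint speeds; "joint_torque": joint torques, N m; "tcp_pos": TCP position; "tool_rot": TCP orientation; "wrist_force": force on the tool from outside, world axes, zero at the start; "torque": the same for the moment, N m; "width": finger opening in m; "finger_force": force on a finger pad.
Only numpy, scipy, OpenCV 4.12 (cv2) and the standard library are available. Lean on these libraries where they do the work, as an engineer would, in place of code of your own. Each camera call takes 0.05 s, during which the arm holds its last target. There are 200 camera calls.

### The job

Two wooden bobbin cases stand partly in their plywood sleeves on the sewing table. One was put away back to front, with its empty wells showing and most of its bobbins hidden in the sleeve: draw that case out by its grip block, turn it end for end, and slide it back into the same sleeve, fully home, so that its bobbins show; then let go. Leave the other case, whose bobbins already show, as it is.

Things in the scene. Friction and masses are not known exactly. Their poses are not given: they have to be found in the camera images.
- case: The case to turn: loose wooden tray, 190 mm long (x), 50 wide, 20 high, about 0.2 kg. In its middle an upright grip block, 22 x 22, its top 66 above the tray's underside. The +x half holds six bobbins (below the rim), the -x half six empty wells. Origin: centre of the underside, right under the block. At the start +x points into the sleeve.
- case_bobbin_end (a point): Point on the case: middle of its end wall on the bobbin side, at rim height (95 mm from the case's origin along its +x, 20 mm above the underside).
- sleeve: Its plywood sleeve, fixed: 75 mm deep, 72 wide, roof top 36 above table; passage 62 wide, 26 high, back wall 70 in from the mouth, which faces the robot. On a base board 6 thick, 84 wide, reaching 125 out from the mouth; the case slides on it. Origin: at table height under the mouth's middle; +x points into the sleeve, z up. Fully home, the block's centre is 25 in front of the mouth.
- other_case: The other case, of the same make, in a like sleeve some 0.25 to 0.45 m to the side; its bobbins already show. Leave it alone. Origin and axes as for the case; its +x (bobbin) end points out of its sleeve.
Mind the look-alikes: they are no part of the job. What is shaped like the case but orange is not meant. What is shaped like the sleeve but red is not meant.

How it is judged (in metres and radians):
On the way:
1. the case is drawn right out of its sleeve (its bobbin end is in front of the mouth) (x of case_bobbin_end in the frame of sleeve below 0 m), for 0.1 s.
At the end, for the whole second after the job is handed in: The case lies flat and at rest in its sleeve, turned end for end: bobbin end outward, empty end within 15 mm of the sleeve's back wall, in line with the sleeve to about 11 degrees; the other case is within 15 mm of where it was (x of case in the frame of sleeve between -0.04 and -0.01 m and x of case_bobbin_end in the frame of sleeve below -0.1 m and y of case in the frame of sleeve between -0.015 and 0.015 m and z of case in the frame of sleeve below 0.012 m and angle between the x axis of case and the x axis of sleeve, either way round below 0.2 rad and angle between case's own z axis and vertical below 0.15 rad and linear speed of case below 0.02 m/s and distance of other_case from where it was at the start of the episode below 0.015 m); the robot touches nothing.
It also fails if it takes over 45 s, if anything falls off the work surface, if the arm or the gripper's body presses on something with over 40 N, if the wrist force passes 120 N, or if a joint passes its speed limit or range.

## Working session

There is one attempt and no reset: what is moved stays moved. The work goes in short steps, Python scripts to look and compute and a tool call to move; the robot and the scene stay as the last step left them, time stands still between calls to the robot, and variables do not carry over. Pictures are saved under pics/ and viewed, at most 10 in all, crops included, and the job is handed in when it is done.

Besides the shell and the picture viewer there is one more tool, called after "Call:" by a JSON object that holds its "method" and its "body". move_arm: Moves the arm, as the interface text tells. Its arguments: {"type":"object","properties":{"grip":{"type":"array","items":{"type":"number"}},"travel":{"type":"array","items":{"type":"array","items":{"type":"number"}}},"rotation":{"type":"array","items":{"type":"array","items":{"type":"number"}}},"squeeze":{"type":"number"}},"required":["grip","travel","rotation"]}

```bash
mkdir -p pics; ls
python3 - <<'E'
from bench import *
import cv2
s=read_state();print(s)
for n in("top","side"):
    cv2.imwrite(f"pics/{n}0.png",camera(n)[:,:,::-1])
    print(n,camera_params(n))
E
```

```text
pics
{'time_s': 0.0, 'q': array([ 9.06488614e+01,  2.05904629e+01,  6.35528995e-01, -2.05207512e-02,
       -7.01356614e+01, -1.65072612e+01]), 'qd': array([-0.02089938, -0.02677074, -0.08295747, -0.00231857,  0.03037017,
       -0.0416011 ]), 'joint_torque': array([-6.81143301e-04, -5.83319199e+01,  2.93423796e+01,  6.93693012e+00,
       -5.89400763e-03,  5.22631964e-06]), 'tcp_pos': array([0.18439338, 0.64913055, 0.4037865 ]), 'tool_rot': array([ 1.79907657e+02, -7.24806585e-03, -1.58653821e+01]), 'wrist_force': array([-0.69332501, -0.29454871, -0.24893827]), 'torque': array([ 0.01820861,  0.01138082, -0.03651321]), 'finger_force': 0.0, 'width': 0.08538048169618855}
top {'fx': 428.87244551785625, 'fy': 428.87244551785625, 'cx': 268.3945409892812, 'cy': 206.84741742372086, 'camera_from_world': array([[ 0.00554946, -0.99988323, -0.01423805,  0.1589245 ],
       [-0.9910991 , -0.00360573, -0.13307728,  0.52606485],
       [ 0.1330104 ,  0.01484983, -0.99100339,  1.18341129],
       [ 0.        ,  0.        ,  0.        ,  1.        ]])}
side {'fx': 440.23842396326006, 'fy': 440.23842396326006, 'cx': 282.7967879894103, 'cy': 214.84745625838354, 'camera_from_world': array([[ 0.95306556, -0.30247095,  0.01331792, -0.47210074],
       [-0.18306312, -0.61073965, -0.77037976,  0.21942916],
       [ 0.24115128,  0.73178439, -0.6374462 ,  0.97749681],
       [ 0.        ,  0.        ,  0.        ,  1.        ]])}
```

View pics/top0.png

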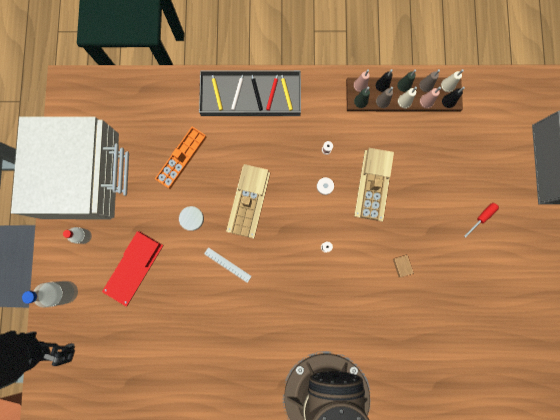

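View pics/side0.png

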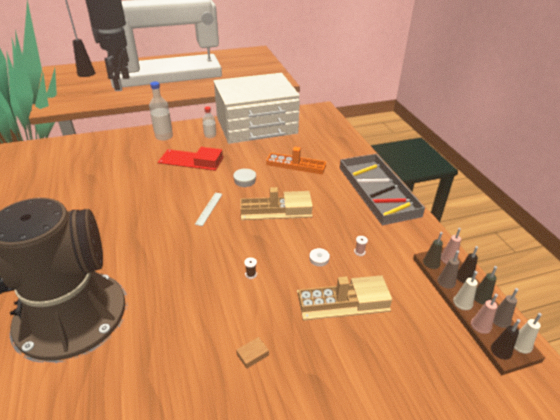

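Top view: the case to turn is in the left sleeve, around (248,200), with its empty wells facing the robot. The other case is at (375,185), and the orange and red look-alikes are to the left. Next I measure the sleeve.

```bash
cat > h.py <<'E'
import numpy as np, cv2
from bench import *
def ray(P,uv,z):
    T=P["camera_from_world"];R=T[:3,:3];c=-R.T@T[:3,3]
    d=R.T@np.array([(uv[0]-P["cx"])/P["fx"],(uv[1]-P["cy"])/P["fy"],1.])
    return c+d*(z-c[2])/d[2]
def proj(P,X):
    T=P["camera_from_world"];p=T[:3,:3]@np.array(X)+T[:3,3]
    return np.array([P["fx"]*p[0]/p[2]+P["cx"],P["fy"]*p[1]/p[2]+P["cy"]])
E
python3 - <<'E'
from h import *
im=cv2.imread("pics/top0.png");P=camera_params("top")
x0,y0=215,155
c=im[y0:y0+90,x0:x0+75]
hsv=cv2.cvtColor(c,cv2.COLOR_BGR2HSV)
for y,x in((20,38),(50,44),(75,12),(48,31)):print(c[y,x],hsv[y,x])
m=((hsv[...,2]>185)&(hsv[...,1]>70)&(hsv[...,0]<30)).astype(np.uint8)
k=cv2.findContours(m,0,2)[0]
for q in k:
    if cv2.contourArea(q)>30:
        b=cv2.boxPoints(cv2.minAreaRect(q))+[x0,y0];print(cv2.contourArea(q));print(b,[ray(P,p,.036).round(4) for p in b])
v=np.hstack([cv2.resize(c,None,fx=5,fy=5,interpolation=cv2.INTER_CUBIC),cv2.cvtColor(cv2.resize(m*255,None,fx=5,fy=5,interpolation=0),8)])
cv2.imwrite("pics/c1.png",v)
E
```

```text
[146 200 219] [ 22  85 219]
[149 203 223] [ 22  85 223]
[163 219 234] [ 24  77 234]
[129 192 221] [ 21 106 221]
63.5
[[264. 240.]
 [289. 240.]
 [289. 244.]
 [264. 244.]] [array([0.4311, 0.1732, 0.036 ]), array([0.4315, 0.1028, 0.036 ]), array([0.4202, 0.1029, 0.036 ]), array([0.4199, 0.1731, 0.036 ])]
85.5
[[215. 232.]
 [235. 232.]
 [235. 240.]
 [215. 240.]] [array([0.4531, 0.3119, 0.036 ]), array([0.4533, 0.2553, 0.036 ]), array([0.4307, 0.255 , 0.036 ]), array([0.4305, 0.3114, 0.036 ])]
85.0
[[232.64706039 232.41177368]
 [236.88235474 215.47060013]
 [243.23529434 217.05883789]
 [239.         234.00001526]] [array([0.4521, 0.262 , 0.036 ]), array([0.5003, 0.2507, 0.036 ]), array([0.4959, 0.2326, 0.036 ]), array([0.4477, 0.2439, 0.036 ])]
37.5
[[244.76470947 215.94118118]
 [246.52941895 208.88235855]
 [253.11765289 210.52941513]
 [251.35294342 217.58823776]] [array([0.4991, 0.2283, 0.036 ]), array([0.5193, 0.2235, 0.036 ]), array([0.5146, 0.2047, 0.036 ]), array([0.4945, 0.2095, 0.036 ])]
32.5
[[237.23529816 214.05883026]
 [239.05882645 206.76470947]
 [244.70588303 208.17647552]
 [242.88235474 215.47059631]] [array([0.5044, 0.2498, 0.036 ]), array([0.5253, 0.2449, 0.036 ]), array([0.5213, 0.2287, 0.036 ]), array([0.5004, 0.2337, 0.036 ])]
46.0
[[240.56923294 202.44615555]
 [241.50769424 194.93846512]
 [250.12307739 196.01538467]
 [249.18461609 203.5230751 ]] [array([0.5377, 0.2408, 0.036 ]), array([0.5594, 0.2384, 0.036 ]), array([0.5564, 0.2137, 0.036 ]), array([0.5347, 0.2161, 0.036 ])]
1866.5
[[215. 160.]
 [289. 160.]
 [289. 238.]
 [215. 238.]] [array([0.6615, 0.3166, 0.036 ]), array([0.662 , 0.1027, 0.036 ]), array([0.4371, 0.1028, 0.036 ]), array([0.4361, 0.3116, 0.036 ])]
198.5
[[215. 155.]
 [260. 155.]
 [260. 162.]
 [215. 162.]] [array([0.6763, 0.3169, 0.036 ]), array([0.6766, 0.1865, 0.036 ]), array([0.6559, 0.1863, 0.036 ]), array([0.6556, 0.3164, 0.036 ])]
```

View pics/c1.png

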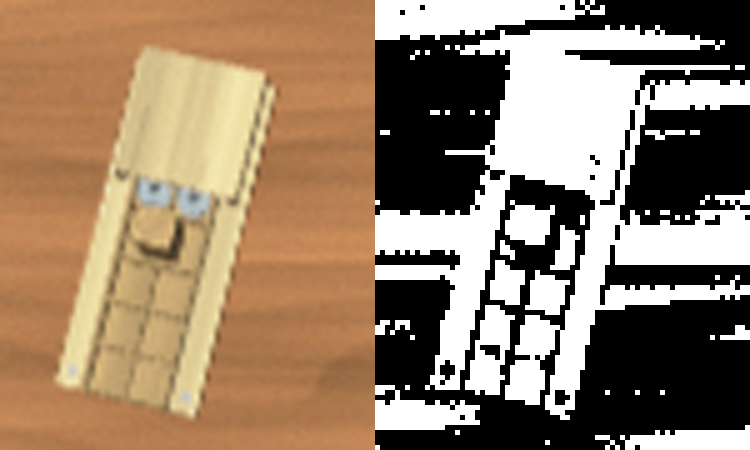

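The crop shows the roof corners, board corners and block top clearly. I cast rays through them.

Run:
```python
from h import *
P=camera_params("top")
f=lambda u,v,z:ray(P,(215+u/5-.4,155+v/5-.4),z)
r=[f(147,45,.036),f(270,75,.036),f(115,174,.036),f(236,204,.036)]
b=[f(57,384,.006),f(193,418,.006)]
k=f(156,228,.072)
for p in r+b+[k]:print(p.round(4))
mouth=(r[2]+r[3])/2;back=(r[0]+r[1])/2;fr=(b[0]+b[1])/2
d=(back-fr)[:2];print("mouth",mouth,"yaw",np.degrees(np.arctan2(d[1],d[0])),np.linalg.norm(d),np.linalg.norm((mouth-fr)[:2]))
print(np.degrees(np.arctan2(*(back-mouth)[[1,0]])))
d/=np.linalg.norm(d);print("block along",(k-fr)[:2]@d,"mouth from front",(mouth-fr)[:2]@d,"lat",(k-mouth)[:2]@[-d[1],d[0]])
```

```text
[0.651  0.2325 0.036 ]
[0.6335 0.1614 0.036 ]
[0.5755 0.2498 0.036 ]
[0.5583 0.1804 0.036 ]
[0.4572 0.2842 0.006 ]
[0.4379 0.2052 0.006 ]
[0.5389 0.2235 0.072 ]
mouth [0.56686705 0.21508525 0.036     ] yaw -13.78865848679994 0.20055092952518352 0.1229658373421858
-13.550530240289172
block along 0.09378351780624258 mouth from front 0.12296541454787176 lat 0.0014555780780000746
```

Call:
{"method": "move_arm", "body": {"grip": [0.085,0.085,0.085,0.085,0.085,0.085,0.085,0.085,0.085,0.085], "travel": [[0.03,-0.036,-0.004],[0.06,-0.072,-0.008],[0.09,-0.108,-0.012],[0.12,-0.144,-0.016],[0.15,-0.18,-0.02],[0.18,-0.216,-0.024],[0.21,-0.252,-0.028],[0.24,-0.288,-0.032],[0.27,-0.324,-0.036],[0.3,-0.36,-0.04]], "rotation": [[0,0,0.2],[0,0,0.4],[0,0,0.6],[0,0,0.8],[0,0,1.0],[0,0,1.2],[0,0,1.4],[0,0,1.6],[0,0,1.8],[0,0,2.1]]}}

```text
time_s: 1.1
tcp_pos: [0.4852, 0.2876, 0.3645]
tool_rot: [180.0, 0.0, -13.7]
wrist_force: [0.4, 0.2, 0.8]
width: 0.085
finger_force: 0.0
```

Call:
{"method": "move_arm", "body": {"grip": [0.085,0.085,0.085,0.085,0.085,0.085,0.085,0.085,0.085,0.085], "travel": [[0.02,-0.025,-0.01],[0.04,-0.05,-0.02],[0.054,-0.067,-0.03],[0.054,-0.067,-0.035],[0.054,-0.067,-0.035],[0.054,-0.067,-0.035],[0.054,-0.067,-0.035],[0.054,-0.067,-0.035],[0.054,-0.067,-0.035],[0.054,-0.067,-0.035]], "rotation": [[0,0,0],[0,0,0],[0,0,0],[0,0,0],[0,0,0],[0,0,0],[0,0,0],[0,0,0],[0,0,0],[0,0,0]]}}

```text
time_s: 2.1
tcp_pos: [0.5383, 0.2226, 0.33]
tool_rot: [-180.0, -0.0, -13.7]
wrist_force: [0.1, -0.2, -0.4]
width: 0.085
finger_force: 0.0
```

Run:
```python
from h import *
s=read_state();print(s["time_s"],s["q"].round(2),s["tcp_pos"],s["tool_rot"])
import pickle
P=camera_params("wrist");pickle.dump(P,open("P1.pkl","wb"))
cv2.imwrite("pics/w1.png",camera("wrist")[:,:,::-1])
M=np.array([.567,.215]);d=np.array([np.cos(np.radians(-13.7)),np.sin(np.radians(-13.7))])
print(proj(P,[*(M-.029*d),.072]),proj(P,[*M,.036]),-P["camera_from_world"][:3,:3].T@P["camera_from_world"][:3,3])
```

```text
2.1 [ 41.69  15.32 -17.18   0.   -57.47  34.58] [0.53831271 0.22259608 0.32996198] [-1.79979012e+02 -1.49954610e-02 -1.37282406e+01]
[284.91329855 215.61776854] [284.82700225 167.5398603 ] [0.61601332 0.20338209 0.30003695]
```

View pics/w1.png

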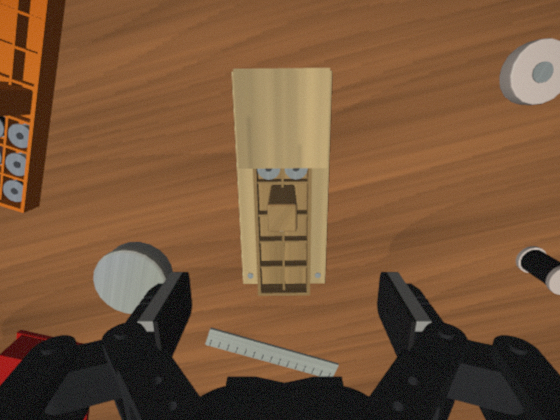

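Wrist view: the block's top is at cols 268–296, rows 206–230. The roof's front edge is at row 168, cols 237–328, and its back corners are at (233,69) and (331,69).

Run:
```python
from h import *
import pickle
P=pickle.load(open("P1.pkl","rb"))
for n,uv,z in(("block",(282,218),.072),("FL",(237.5,168),.036),("FR",(328.5,168),.036),("BL",(233,69),.036),("BR",(331,69),.036),("boardL",(243,283),.006),("boardR",(325,284),.006),("endL",(260,293),.026),("endR",(309,293),.026)):
    print(n,ray(P,uv,z).round(4))
F=(ray(P,(237.5,168),.036)+ray(P,(328.5,168),.036))/2
for a,b in(((233,69),(331,69)),):
    B=(ray(P,a,.036)+ray(P,b,.036))/2
N=(ray(P,(243,283),.006)+ray(P,(325,284),.006))/2
d=B-N;y=np.arctan2(d[1],d[0]);print(F,np.degrees(y),B-F,N-F)
K=ray(P,(282,218),.072);d=np.array([np.cos(y),np.sin(y)]);e=(K-F)[:2];print(e@d,e@[-d[1],d[0]])
```

```text
block [0.5375 0.2244 0.072 ]
FL [0.5758 0.2526 0.036 ]
FR [0.5582 0.1805 0.036 ]
BL [0.6482 0.2349 0.036 ]
BR [0.6308 0.164  0.036 ]
boardL [0.4558 0.2862 0.006 ]
boardR [0.4347 0.2049 0.006 ]
endL [0.4523 0.2677 0.026 ]
endR [0.441  0.2218 0.026 ]
[0.56698742 0.21654241 0.036     ] -13.352724069820688 [ 0.07249925 -0.01708375  0.        ] [-0.12173001  0.02901886 -0.03      ]
-0.030484174056483616 0.0008483501479802852
```

Call:
{"method": "move_arm", "body": {"grip": [0.085,0.085,0.085,0.085,0.085,0.022,0.01,0.01,0.01,0.01], "travel": [[0,0.0015,-0.03],[0,0.0015,-0.06],[0,0.0015,-0.09],[0,0.0015,-0.11],[0,0.0015,-0.12],[0,0.0015,-0.12],[0,0.0015,-0.12],[0,0.0015,-0.12],[0,0.0015,-0.12],[0,0.0015,-0.12]], "rotation": [[0,0,0],[0,0,0],[0,0,0],[0,0,0],[0,0,0],[0,0,0],[0,0,0],[0,0,0],[0,0,0],[0,0,0]], "squeeze": 60}}

```text
time_s: 3.15
tcp_pos: [0.5389, 0.2241, 0.2109]
tool_rot: [-179.9, -0.1, -13.7]
wrist_force: [-0.7, 1.0, 4.6]
width: 0.0211
finger_force: 59.7
```

Call:
{"method": "move_arm", "body": {"grip": [0.01,0.01,0.01,0.01,0.01,0.01,0.01,0.01,0.01,0.01], "travel": [[-0.003,0.0007,0.001],[-0.013,0.003,0.001],[-0.025,0.006,0.001],[-0.038,0.009,0.001],[-0.051,0.0122,0.001],[-0.064,0.0154,0.001],[-0.077,0.0185,0.001],[-0.09,0.0216,0.001],[-0.097,0.0233,0.001],[-0.097,0.0233,0.001]], "rotation": [[0,0,0],[0,0,0],[0,0,0],[0,0,0],[0,0,0],[0,0,0],[0,0,0],[0,0,0],[0,0,0],[0,0,0]]}}

```text
time_s: 4.15
tcp_pos: [0.4403, 0.2473, 0.2109]
tool_rot: [180.0, 0.0, -13.7]
wrist_force: [-3.5, 0.1, 5.2]
width: 0.0211
finger_force: 59.8
```

Run:
```python
from h import *
s=read_state();print(s["time_s"],s["q"].round(2),s["tcp_pos"],s["tool_rot"],s["width"],s["wrist_force"])
cv2.imwrite("pics/w2.png",camera("wrist")[:,:,::-1])
```

```text
4.15 [ 5.164e+01  1.725e+01 -3.419e+01 -4.000e-02 -3.859e+01  2.469e+01] [0.44026283 0.24733397 0.21086928] [ 1.79988007e+02  3.45271662e-02 -1.37039578e+01] 0.021132710866138132 [-3.49583328  0.08218459  5.23264751]
```

View pics/w2.png

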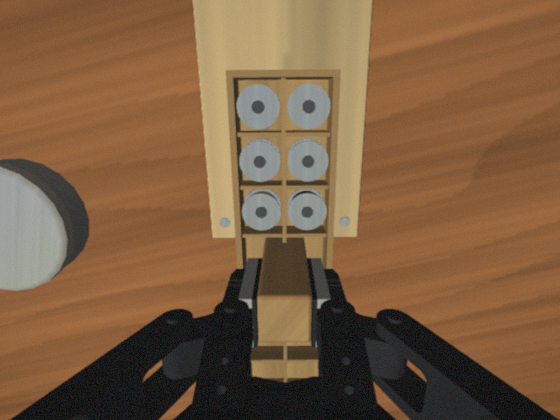

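The case is out and straight in the fingers, with all six bobbins showing. Next I lift it and turn it.

Call:
{"method": "move_arm", "body": {"grip": [0.01,0.01,0.01,0.01,0.01,0.01,0.01,0.01,0.01,0.01], "travel": [[0,0,0.015],[0,0,0.035],[0,0,0.05],[0,0,0.05],[0,0,0.05],[0,0,0.05],[0,0,0.05],[0,0,0.05],[0,0,0.05],[0,0,0.05]], "rotation": [[0,0,0],[0,0,0],[0,0,-4],[0,0,-12],[0,0,-20],[0,0,-28],[0,0,-36],[0,0,-44],[0,0,-52],[0,0,-60]]}}

```text
time_s: 5.2
tcp_pos: [0.4414, 0.2467, 0.2599]
tool_rot: [179.9, -0.0, -74.1]
wrist_force: [-0.0, 0.8, -0.7]
width: 0.0214
finger_force: 58.9
```

Call:
{"method": "move_arm", "body": {"grip": [0.01,0.01,0.01,0.01,0.01,0.01,0.01,0.01,0.01,0.01], "travel": [[0,0,0],[0,0,0],[0,0,0],[0,0,0],[0,0,0],[0,0,0],[0,0,0],[0,0,0],[0,0,0],[0,0,0]], "rotation": [[0,0,-8],[0,0,-16],[0,0,-24],[0,0,-32],[0,0,-40],[0,0,-48],[0,0,-56],[0,0,-64],[0,0,-72],[0,0,-80]]}}

```text
time_s: 6.2
tcp_pos: [0.4413, 0.2467, 0.2599]
tool_rot: [-180.0, -0.1, -154.1]
wrist_force: [1.1, -0.8, -1.0]
width: 0.0212
finger_force: 58.9
```

Call:
{"method": "move_arm", "body": {"grip": [0.01,0.01,0.01,0.01,0.01,0.01,0.01,0.01,0.01,0.01], "travel": [[0,0,0],[0,0,0],[0,0,0],[0,0,0],[0,0,0],[0,0,0],[0,0,0],[0,0,0],[0,0,0],[0,0,0]], "rotation": [[0,0,-8],[0,0,-16],[0,0,-24],[0,0,-32],[0,0,-37],[0,0,-40],[0,0,-40],[0,0,-40],[0,0,-40],[0,0,-40]]}}

```text
time_s: 7.2
tcp_pos: [0.4414, 0.247, 0.2606]
tool_rot: [-180.0, -0.0, 166.3]
wrist_force: [-0.6, -0.4, -1.3]
width: 0.0213
finger_force: 58.9
```

Run:
```python
from h import *
s=read_state();print(s["time_s"],s["q"].round(2),s["tcp_pos"],s["tool_rot"],s["width"],s["wrist_force"],s["torque"])
a=camera("top");b=camera("side")
a=cv2.resize(a[145:275,190:320],None,fx=3,fy=3);b=cv2.resize(b[170:300,190:320],None,fx=3,fy=3)
cv2.imwrite("pics/t3.png",np.hstack([a,b])[:,:,::-1])
```

```text
7.2 [ 5.1510e+01  1.3140e+01 -3.1230e+01 -1.0000e-02 -4.5650e+01 -1.5523e+02] [0.44144914 0.24701256 0.26056385] [-1.79986083e+02 -1.21871238e-02  1.66277227e+02] 0.021332136534394777 [-0.64353211 -0.39305233 -1.31891408] [0.04261893 0.05094761 0.01951246]
```

View pics/t3.png

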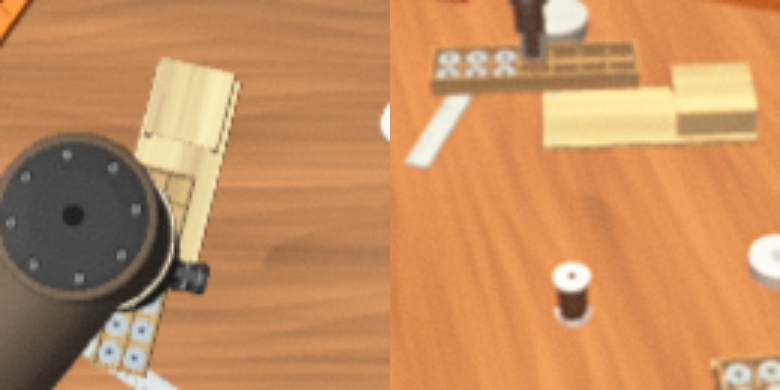

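Call:
{"method": "move_arm", "body": {"grip": [0.01,0.01,0.01,0.01,0.01,0.01,0.01,0.01,0.01,0.01], "travel": [[0,0,-0.02],[0,0,-0.035],[0,0,-0.045],[0,0,-0.0485],[0,0,-0.0485],[0.01,-0.0024,-0.0485],[0.022,-0.0053,-0.0485],[0.034,-0.0082,-0.0485],[0.045,-0.0108,-0.0485],[0.05,-0.012,-0.0485]], "rotation": [[0,0,0],[0,0,0],[0,0,0],[0,0,0],[0,0,0],[0,0,0],[0,0,0],[0,0,0],[0,0,0],[0,0,0]]}}

```text
time_s: 8.3
tcp_pos: [0.4929, 0.2347, 0.2122]
tool_rot: [180.0, 0.0, 166.2]
wrist_force: [-0.2, 0.4, -1.7]
width: 0.0213
finger_force: 58.9
```

Run:
```python
from h import *
s=read_state();print(s["time_s"],s["tcp_pos"],s["tool_rot"],s["width"],s["wrist_force"],s["torque"])
a=camera("top");b=camera("side")
a=cv2.resize(a[145:275,190:320],None,fx=3,fy=3);b=cv2.resize(b[170:300,190:320],None,fx=3,fy=3)
cv2.imwrite("pics/t4.png",np.hstack([a,b])[:,:,::-1])
```

```text
8.3 [0.49294962 0.23469123 0.21221976] [1.79981714e+02 1.89413361e-02 1.66175081e+02] 0.021338999201115844 [-0.22689583  0.36243043 -1.66115194] [-0.03679497  0.02166731  0.02768679]
```

View pics/t4.png

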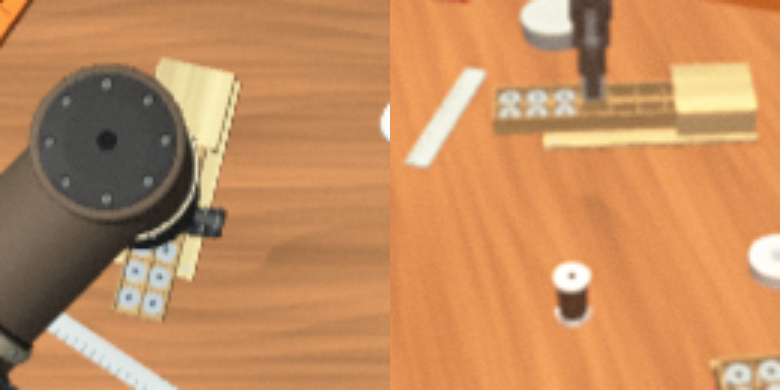

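The empty end has entered the sleeve with no contact force. I push the case the rest of the way in.

Call:
{"method": "move_arm", "body": {"grip": [0.01,0.01,0.01,0.01,0.01,0.01,0.01,0.01,0.01,0.01], "travel": [[0.008,-0.0019,0],[0.018,-0.0043,0],[0.028,-0.0067,0],[0.036,-0.0086,0],[0.041,-0.0098,0],[0.045,-0.0108,0],[0.048,-0.0115,0],[0.049,-0.0118,0],[0.049,-0.0118,-0.001],[0.049,-0.0118,-0.0015]], "rotation": [[0,0,0],[0,0,0],[0,0,0],[0,0,0],[0,0,0],[0,0,0],[0,0,0],[0,0,0],[0,0,0],[0,0,0]]}}

```text
time_s: 9.4
tcp_pos: [0.5403, 0.2233, 0.2109]
tool_rot: [-180.0, 0.0, 166.3]
wrist_force: [-1.7, -0.4, 5.0]
width: 0.0211
finger_force: 59.7
```

Call:
{"method": "move_arm", "body": {"grip": [0.01,0.01,0.01,0.04,0.06,0.075,0.085,0.085,0.085,0.085], "travel": [[0.002,-0.0005,0],[0.0025,-0.0006,0],[0.0025,-0.0006,0],[0.0025,-0.0006,0],[0.0025,-0.0006,0],[0.0025,-0.0006,0],[0.0025,-0.0006,0],[0.0025,-0.0006,0],[0.0025,-0.0006,0.01],[0.0025,-0.0006,0.03]], "rotation": [[0,0,0],[0,0,0],[0,0,0],[0,0,0],[0,0,0],[0,0,0],[0,0,0],[0,0,0],[0,0,0],[0,0,0]]}}

```text
time_s: 10.4
tcp_pos: [0.5426, 0.2223, 0.2401]
tool_rot: [-179.9, -0.1, 166.2]
wrist_force: [-0.4, 0.1, -0.1]
width: 0.0851
finger_force: 0.0
```

Call:
{"method": "move_arm", "body": {"grip": [0.085,0.085,0.085,0.085,0.085,0.085,0.085,0.085,0.085,0.085], "travel": [[0,0,0.03],[0,0,0.06],[0,0,0.1],[-0.02,0.03,0.12],[-0.04,0.06,0.13],[-0.06,0.09,0.13],[-0.08,0.12,0.13],[-0.1,0.15,0.13],[-0.12,0.18,0.13],[-0.12,0.18,0.13]], "rotation": [[0,0,0],[0,0,0],[0,0,0],[0,0,0],[0,0,0],[0,0,0],[0,0,0],[0,0,0],[0,0,0],[0,0,0]]}}

```text
time_s: 11.4
tcp_pos: [0.4211, 0.4054, 0.3716]
tool_rot: [179.9, 0.0, 166.4]
wrist_force: [0.6, 0.2, -0.4]
width: 0.0846
finger_force: 0.0
```

Run:
```python
from h import *
s=read_state();print(s["time_s"],s["tcp_pos"],s["width"],s["wrist_force"])
a=camera("top");b=camera("side")
cv2.imwrite("pics/t5f.png",a[:,:,::-1])
a=cv2.resize(a[155:245,215:290],None,fx=5,fy=5,interpolation=2);b=cv2.resize(b[170:260,220:320],None,fx=4,fy=5)
cv2.imwrite("pics/t5.png",np.hstack([a,b])[:,:,::-1][:,:800])
```

```text
11.4 [0.42113282 0.40543737 0.37156328] 0.0846289098342144 [ 0.57018892  0.17920398 -0.35445302]
```

View pics/t5.png

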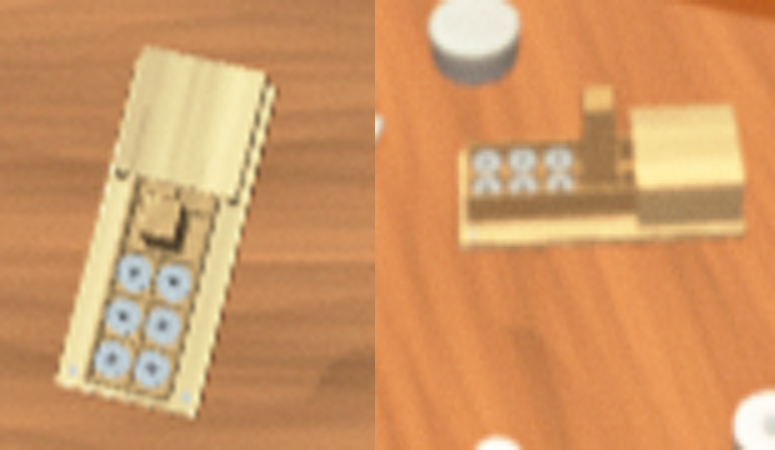

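The case is in its sleeve, in line, with six bobbins showing. The block's top is at about (160,212) in the crop, a few mm deeper than at the start, so it is home.

```bash
python3 -c "from bench import *;print(job_done())"
```

```text
the job is handed in; nothing more can be done
None
```

The back-to-front case is turned end for end and back home in its own sleeve with its bobbins showing, the gripper has let go, the other case was left alone, and the job is handed in; no verdict was returned.

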